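Weigh, count and put away a batch of sample blocks

ROBOT

A 6-joint arm with a two-finger parallel gripper is mounted at the origin on the work surface. World frame = base frame: x ahead of the robot, y to its left, z up, the work surface at z = 0. Lengths are in m, angles in rad, forces in N, time in s.
With the tool pointing down it reaches from about 0.325 to 0.875 m from the base axis. Payload 4.4 kg.
Tool frame: the origin (TCP) lies midway between the tips of the shut fingers; the grasp point (between the pads) lies 19 mm behind it; z points along the fingers, y is the line along which they close (so a half turn about z gives the same grasp; the last joint's range is limited). The gripper opens to 85 mm and grips with 20 to 120 N. Pads are 22 mm wide; open, the fingers measure 114 mm over their backs; the gripper's body (76 mm by 85 mm) begins 54 mm behind the grasp point. The pads swing forward as they close: fully open they stand 13 mm farther back than shut.
Start: joints at [-1.317, 0.207, 1.542, -0, 1.393, -0.15], TCP at [0.226, -0.529, 0.231] pointing down, gripper open.
Joint ranges: [-2.73, 2.73], [-0.86, 2.22], [0.23, 2.46], [-1.11, 4.25], [0.08, 2.63], [-2.82, 2.82]. Speed limits (rad/s): [2.79, 2.79, 3.14, 3.14, 3.14, 3.14].

INTERFACE

Orientations are given as a rotation vector (axis times angle).
In Python, from rig import bot gives the robot as it stands. The module is installed in compiled form; this text tells all that it offers. Calls block until the motion is done:
- bot.goto(position, orientation): joint-space move of the TCP to a pose.
- bot.move_l(position, rot=None, v=0.15, force_limit=None): straight line of the TCP; rot=None keeps the orientation; v is the mean speed in m/s. With force_limit (N) it stops when the force on the tool has changed by that much, and returns True; else False.
- bot.goto_joints(angles): joint-space move.
- bot.grip(opening, squeeze=None): opening from 0.0 (shut) to 1.0 (fully open); squeeze is the grip in N (None keeps the last); returns when the fingers have stopped.
- bot.sleep(seconds).
- bot.ik(position, orientation): joint angles nearest the present ones, or None.
- bot.snapshot(name): name is "scene" or "top" or "wrist"; returns the picture (420x560x3 uint8, blue, green, red); there is no depth.
- bot.get_calibration(name): a dict with "camera_matrix" (3x3 intrinsics, pixels), "extrinsics" (4x4, takes a point from world to camera coordinates). Camera axes: x right, y down, z forward; pixel columns grow to the right and rows downward; lengths in m; the calibration is good to about 2 mm. A picture is of the moment at which its call begins: read the wrist's pose just before it. get_calibration takes no time and is no camera call; for the wrist camera it gives the pose at the moment of the call.
A pose or a line that the arm cannot do raises bot.PlanningError and nothing moves.
- bot.job_done(): hands the job in; it is judged then, once.
Trained networks look in the newest picture that a camera, given by its name, has taken for a name from the list of things; names that differ only in an ending like _2 or _b are one class to them, and where a whole thing is asked for, a point or a joint stands for the part that bears it (a point fixed in the world has none). Each returns a list of dicts, best first, with "confidence" (0 to 1); they miss things now and then, are a little off and sometimes report something else, mostly with a low value. They report only what shows in the picture. A call takes as long as a camera call.
- bot.masks_of(camera, thing): "mask" (420x560 bool, what is visible of it) and "extent" ([left, top, width, height] in pixels, round what is visible of it).
- bot.spot_point(camera, thing): "pixel" ([column, row] in pixels: a listed point, or the origin of a listed thing).
Readings, each from a call of its own:
- bot.current_t(): time.
- bot.current_q(): joint angles.
- bot.current_qd(): joint speeds.
- bot.current_joint_efforts(): joint torques, N m.
- bot.current_eef_pos(): TCP position.
- bot.current_eef_rot(): TCP orientation.
- bot.current_ft_force(): force on the tool from outside, world axes, zero at the start.
- bot.current_ft_torque(): the same for the moment, N m.
- bot.current_finger_gap(): opening from 0.0 (shut) to 1.0 (fully open).
- bot.current_gripper_force(): force on a finger pad.
Only numpy, scipy, OpenCV 4.12 (cv2) and the standard library are available. Lean on these libraries where they do the work, as an engineer would, in place of code of your own. Each camera call takes 0.05 s, during which the arm holds its last target. There are 200 camera calls.

TASK

Load every sample block from the bench onto the tray standing on the balance, and once they are all on it log the batch by swinging the counter's lever fully to its stop and letting it spring back. After that, with the lid of the case opened right back onto its stop, carry the loaded tray to the case and tip the whole batch off its open end into the case. Finish with all the blocks in the case, the empty tray back level and centred on the balance pan, the lid fully closed, and the bottle, beaker and jar left alone.

Things in the scene. Friction and masses are not known exactly. Their poses are not given: they have to be found in the camera images.
- sample1: terracotta-coloured sample block (60 g), 64 mm long (x) x 34 mm wide (y) x 32 mm high (z); origin at its centre; lies loose on the bench at first. Two to four of the four are present
- sample2: terracotta-coloured sample block (60 g), 64 mm long (x) x 34 mm wide (y) x 32 mm high (z); origin at its centre; lies loose on the bench at first. Two to four of the four are present
- sample3: terracotta-coloured sample block (60 g), 64 mm long (x) x 34 mm wide (y) x 32 mm high (z); origin at its centre; lies loose on the bench at first. Two to four of the four are present
- sample4: terracotta-coloured sample block (60 g), 64 mm long (x) x 34 mm wide (y) x 32 mm high (z); origin at its centre; lies loose on the bench at first. Two to four of the four are present
- tray: flat slippery aluminium tray, 0.2 kg, plate 166 (x) x 150 (y) x 3 mm; side rims 12 mm high, back wall 28 mm high at the -x end; the +x end is open: blocks slide off there when it is tipped some 25 degrees. Origin: centre of the underside. A black bar handle, 20 mm wide and high, juts out from the back wall, x = -83 to -165 mm, its centre at z = 22 mm. Starts on the balance pan
- tray_handle (a point): grip point in the tray's black bar handle, 130 mm from the tray's origin on its -x side, 22 mm above its underside; same axes as the tray
- tray_mouth (a point): middle of the tray's open edge, on the plate's top face, 83 mm from its origin
- balance: white laboratory balance fixed to the bench, 260 mm deep (x) x 180 mm wide (y), housing top at 54 mm, display at its -x end; origin at the centre of its underside
- pan (a point): centre of the top face of the balance's steel pan (140 mm square, 70 mm above the bench)
- counter: grey bench counter box fixed to the bench, 80 x 70 mm, 52 mm high (foot plate 100 x 90 mm); origin at the centre of its underside
- lever (a joint): angle of the counter's sprung lever, rad: 0 at rest, leaning 0.45 rad from upright to the counter's -x side; 0.9 at its stop, leaning 0.45 rad to +x. The tip travels 74 mm along the counter's +x and needs 1 to 3 N; it springs back when released
- lever_tip (a point): centre of the black ball (26 mm across) at the end of the lever, 85 mm from the pivot
- lever_pivot (a point): pivot of the lever, on the counter's middle 55 mm above the bench; the lever turns about the counter's y axis
- case: grey case with a white lid, fixed to the bench, 200 mm (x) x 220 mm (y), 110 mm high, walls and floor 5 mm; origin at the centre of its underside; the lid is hinged along its +x rim
- lid (a joint): opening angle of the lid, rad: 0 closed, 1.7 fully open on its stop (a little past upright). The hinge is stiff: the lid stays where it is left. It may stand a little ajar at the start
- lid_handle (a point): middle of the lid's steel bar handle (11 mm thick, 100 mm long, along the hinge direction), 188 mm from the hinge (near the lid's free edge) and 43 mm above the lid's underside (35 mm above its 8 mm thick top face)
- lid_hinge (a point): middle of the hinge line, on the case's +x rim, 110 mm above the bench; axis along the case's y
- bottle: amber bottle, 66 mm across, 160 mm high, loose bystander; origin at the centre of its underside
- beaker: glass beaker, 70 mm across, 90 mm high, loose bystander; origin at the centre of its underside
- jar: white jar, 70 mm across, 80 mm high, loose bystander; origin at the centre of its underside

How it is judged:
On the way, in this order (a step that is already met when the one before it is completed fails the run):
1. every block lies on the tray, which stands on the balance pan (x of sample1 in the frame of tray between -0.085 and 0.085 m and y of sample1 in the frame of tray between -0.075 and 0.075 m and z of sample1 in the frame of tray between 0 and 0.045 m and x of sample2 in the frame of tray between -0.085 and 0.085 m and y of sample2 in the frame of tray between -0.075 and 0.075 m and z of sample2 in the frame of tray between 0 and 0.045 m and x of sample3 in the frame of tray between -0.085 and 0.085 m and y of sample3 in the frame of tray between -0.075 and 0.075 m and z of sample3 in the frame of tray between 0 and 0.045 m and x of sample4 in the frame of tray between -0.085 and 0.085 m and y of sample4 in the frame of tray between -0.075 and 0.075 m and z of sample4 in the frame of tray between 0 and 0.045 m and horizontal distance between tray and pan below 0.05 m and height (world z) of tray between 0.064 and 0.078 m and angle between tray's own z axis and vertical below 0.06 rad and linear speed of each of sample1, sample2, sample3, sample4 below 0.03 m/s and contact force between the fingers and sample1 below 0.2 N and contact force between the fingers and sample2 below 0.2 N and contact force between the fingers and sample3 below 0.2 N and contact force between the fingers and sample4 below 0.2 N), for 0.3 s.
2. the counter's lever is at its stop (value of joint lever above 0.82 rad), for 0.05 s.
3. the lever has sprung back (value of joint lever below 0.12 rad), for 0.1 s.
4. the tray carries every block above the case's rim height, close to the case, whose lid rests open on its stop (x of sample1 in the frame of tray between -0.085 and 0.085 m and y of sample1 in the frame of tray between -0.075 and 0.075 m and z of sample1 in the frame of tray between 0 and 0.045 m and x of sample2 in the frame of tray between -0.085 and 0.085 m and y of sample2 in the frame of tray between -0.075 and 0.075 m and z of sample2 in the frame of tray between 0 and 0.045 m and x of sample3 in the frame of tray between -0.085 and 0.085 m and y of sample3 in the frame of tray between -0.075 and 0.075 m and z of sample3 in the frame of tray between 0 and 0.045 m and x of sample4 in the frame of tray between -0.085 and 0.085 m and y of sample4 in the frame of tray between -0.075 and 0.075 m and z of sample4 in the frame of tray between 0 and 0.045 m and height (world z) of tray_mouth above 0.11 m and horizontal distance between tray and case below 0.25 m and value of joint lid above 1.6 rad), for 0.1 s.
5. the tray is tipped with its open end over the case (angle between tray's own z axis and vertical above 0.2 rad and x of tray_mouth in the frame of case between -0.1 and 0.1 m and y of tray_mouth in the frame of case between -0.12 and 0.12 m and z of tray_mouth in the frame of case between 0.08 and 0.35 m), for 0.05 s.
6. every block is in the open case (x of sample1 in the frame of case between -0.1 and 0.1 m and y of sample1 in the frame of case between -0.11 and 0.11 m and z of sample1 in the frame of case between 0 and 0.105 m and x of sample2 in the frame of case between -0.1 and 0.1 m and y of sample2 in the frame of case between -0.11 and 0.11 m and z of sample2 in the frame of case between 0 and 0.105 m and x of sample3 in the frame of case between -0.1 and 0.1 m and y of sample3 in the frame of case between -0.11 and 0.11 m and z of sample3 in the frame of case between 0 and 0.105 m and x of sample4 in the frame of case between -0.1 and 0.1 m and y of sample4 in the frame of case between -0.11 and 0.11 m and z of sample4 in the frame of case between 0 and 0.105 m and value of joint lid above 1.5 rad), for 0.2 s.
At the end, for the whole second after the job is handed in: Every block present lies at rest inside the case; the lid is closed (under 0.06 rad); the tray rests level (0.06 rad) on the balance pan, its centre within 50 mm of the pan's centre; the lever is back at rest (under 0.12 rad) (x of sample1 in the frame of case between -0.1 and 0.1 m and y of sample1 in the frame of case between -0.11 and 0.11 m and z of sample1 in the frame of case between 0 and 0.105 m and x of sample2 in the frame of case between -0.1 and 0.1 m and y of sample2 in the frame of case between -0.11 and 0.11 m and z of sample2 in the frame of case between 0 and 0.105 m and x of sample3 in the frame of case between -0.1 and 0.1 m and y of sample3 in the frame of case between -0.11 and 0.11 m and z of sample3 in the frame of case between 0 and 0.105 m and x of sample4 in the frame of case between -0.1 and 0.1 m and y of sample4 in the frame of case between -0.11 and 0.11 m and z of sample4 in the frame of case between 0 and 0.105 m and horizontal distance between tray and pan below 0.05 m and height (world z) of tray between 0.064 and 0.078 m and angle between tray's own z axis and vertical below 0.06 rad and linear speed of each of sample1, sample2, sample3, sample4, tray below 0.03 m/s and value of joint lid below 0.06 rad and value of joint lever below 0.12 rad); the robot touches nothing.
It fails at once if the bottle is moved more than 40 mm or tipped (distance of bottle from where it was at the start of the episode above 0.04 m or angle between bottle's own z axis and vertical above 0.35 rad).
It fails at once if the beaker is moved more than 40 mm or tipped (distance of beaker from where it was at the start of the episode above 0.04 m or angle between beaker's own z axis and vertical above 0.35 rad).
It fails at once if the jar is moved more than 40 mm or tipped (distance of jar from where it was at the start of the episode above 0.04 m or angle between jar's own z axis and vertical above 0.35 rad).
Of sample1, sample2, sample3, sample4 only 2 to 4 are there at a start; the rules pass over those that are not, and their reading is None.
At some moment in a run one of sample1, sample2, sample3, sample4 may be knocked a few centimetres aside while the robot is not near it.
It also fails if it takes over 210 s, if anything falls off the work surface, if the arm or the gripper's body presses on something with over 40 N, if the wrist force passes 120 N, or if a joint passes its speed limit or range.

## Working session

There is one attempt and no reset: what is moved stays moved. The work goes in short steps, each a Python script; the robot and the scene stay as the last script left them, time stands still between calls to the robot, and variables do not carry over. Pictures are saved under pics/ and viewed, at most 14 in all, crops included, and the job is handed in when it is done.

```bash
mkdir -p pics; python3 - <<'E'
from rig import bot
import cv2, numpy as np
np.set_printoptions(precision=4,suppress=True)
for c in ("scene","top"):
    im=bot.snapshot(c); cv2.imwrite(f"pics/{c}0.png",im)
    k=bot.get_calibration(c); print(c,k["camera_matrix"].tolist(),np.array(k["extrinsics"]))
    for t in ["sample1","tray","tray_handle","tray_mouth","balance","pan","counter","lever_tip","lever_pivot","case","lid_handle","lid_hinge","bottle","beaker","jar"]:
        print(t,[(np.round(d["pixel"],1).tolist(),round(d["confidence"],2)) for d in bot.spot_point(c,t)][:6])
print(bot.current_t(),bot.current_eef_rot())
E
```

```text
scene [[410.307716967062, 0.0, 279.71339158004236], [0.0, 410.307716967062, 205.5631550951421], [0.0, 0.0, 1.0]] [[-0.0557  0.9984  0.0005  0.0312]
 [ 0.8715  0.0489 -0.488  -0.4293]
 [-0.4873 -0.0268 -0.8728  1.4608]
 [ 0.      0.      0.      1.    ]]
sample1 [([309.8, 182.8], 0.8), ([308.6, 209.7], 0.71), ([276.4, 189.8], 0.7)]
tray [([387.8, 219.2], 0.72)]
tray_handle [([421.6, 189.8], 0.93), ([308.1, 182.7], 0.67)]
tray_mouth [([369.6, 240.2], 0.79), ([207.7, 261.9], 0.63), ([187.8, 183.5], 0.58)]
balance []
pan []
counter [([286.1, 252.3], 0.61), ([205.2, 262.5], 0.21)]
lever_tip [([296.0, 218.6], 0.73)]
lever_pivot []
case [([188.2, 187.1], 0.77)]
lid_handle [([191.5, 127.6], 0.79)]
lid_hinge [([163.8, 186.6], 0.89)]
bottle []
beaker [([126.4, 232.6], 0.8)]
jar [([207.6, 265.3], 0.59)]
top [[477.43913757646334, 0.0, 280.112993194343], [0.0, 477.43913757646334, 210.74543683568606], [0.0, 0.0, 1.0]] [[ 0.0153 -0.9998  0.0103 -0.0194]
 [-0.9984 -0.0159 -0.0552  0.5392]
 [ 0.0553 -0.0094 -0.9984  1.3101]
 [ 0.      0.      0.      1.    ]]
sample1 [([244.3, 215.8], 0.87), ([245.2, 255.6], 0.66), ([281.7, 249.8], 0.57)]
tray [([162.8, 199.5], 0.69), ([242.3, 217.8], 0.59)]
tray_handle [([123.2, 233.9], 0.7)]
tray_mouth [([187.2, 180.3], 0.84)]
balance [([120.9, 233.3], 0.64), ([377.8, 251.8], 0.64), ([169.9, 209.5], 0.58), ([244.2, 256.3], 0.46)]
pan []
counter [([267.9, 176.9], 0.69), ([245.4, 217.1], 0.36), ([344.4, 161.1], 0.36)]
lever_tip [([258.8, 184.4], 0.62)]
lever_pivot [([266.0, 173.9], 0.77), ([246.3, 256.1], 0.34)]
case [([376.2, 252.3], 0.71), ([244.4, 218.5], 0.29)]
lid_handle [([377.3, 287.0], 0.62)]
lid_hinge [([399.0, 213.5], 0.88)]
bottle [([204.7, 138.2], 0.94)]
beaker [([430.1, 194.5], 0.73), ([163.1, 197.3], 0.53)]
jar [([345.5, 162.2], 0.83)]
1.6 [ 3.0775  0.6316 -0.0001]
```

```bash
python3 - <<'E'
import cv2
a=cv2.imread("pics/scene0.png");b=cv2.imread("pics/top0.png")
cv2.imwrite("pics/s1.png",cv2.resize(a[80:320,80:480],(800,480),interpolation=cv2.INTER_CUBIC))
cv2.imwrite("pics/t1.png",cv2.resize(b[100:340,80:480],(800,480),interpolation=cv2.INTER_CUBIC))
E
```

```text
(no output)
```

View pics/s1.png

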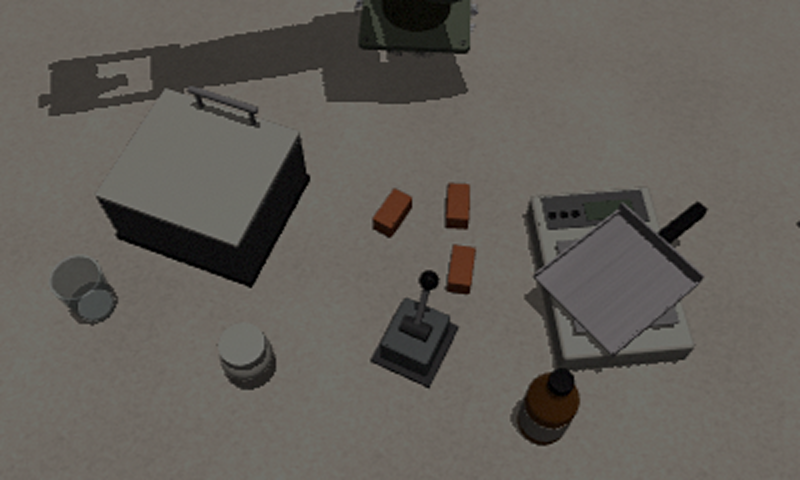

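View pics/t1.png

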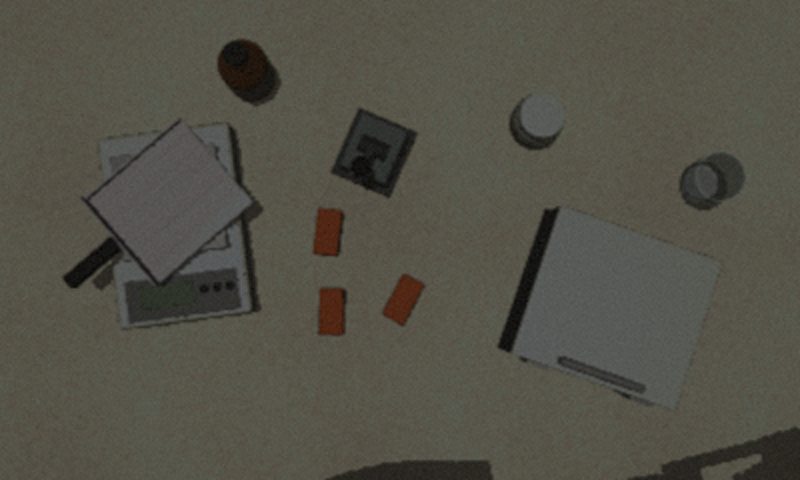

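The scene has three blocks in the middle, the balance with the tray rotated about 40° on the left of the top view, the counter with its lever ball near top px (259,184), and the case (closed or nearly so) near top px (376,252). The bystanders are clear of the work. Next I fit the poses from the masks in both views.

```bash
cat > h.py <<'E'
from rig import bot
import cv2, numpy as np
from scipy.optimize import minimize
from scipy.spatial.transform import Rotation as R
np.set_printoptions(precision=4,suppress=True)
def cal(c):
    k=bot.get_calibration(c); return np.array(k["camera_matrix"]),np.array(k["extrinsics"])
def proj(k,P):
    p=(k[1][:3,:3]@np.atleast_2d(P).T+k[1][:3,3:]); p=k[0]@p; return (p[:2]/p[2]).T
def tri(obs):   # [(cal,pixel)]
    A=[]
    for k,(u,v) in obs:
        M=k[0]@k[1][:3]; A+=[u*M[2]-M[0],v*M[2]-M[1]]
    X=np.linalg.svd(np.array(A))[2][-1]; X=X[:3]/X[3]
    return X,max(np.linalg.norm(proj(k,X)[0]-p) for k,p in obs)
def plane(k,px,z):
    d=k[1][:3,:3].T@np.linalg.inv(k[0])@np.array([*px,1.]); c=-k[1][:3,:3].T@k[1][:3,3]
    return c+d*(z-c[2])/d[2]
def box(x0,x1,y0,y1,z0,z1): return np.array([[x,y,z] for x in(x0,x1) for y in(y0,y1) for z in(z0,z1)])
def Rz(a): return R.from_euler('z',a).as_matrix()
BLOCK=[box(-.032,.032,-.017,.017,-.016,.016)]
TRAY=[box(-.083,.083,-.075,.075,0,.003),box(-.083,-.08,-.075,.075,0,.028),box(-.083,.083,-.075,-.072,0,.012),box(-.083,.083,.072,.075,0,.012),box(-.165,-.083,-.01,.01,.012,.032)]
CTR=[box(-.05,.05,-.045,.045,0,.006),box(-.04,.04,-.035,.035,0,.052)]
CASE=[box(-.1,.1,-.11,.11,0,.114)]
BAL=[box(-.13,.13,-.09,.09,0,.054)]
S=4
def sil(k,parts,T,Rm,shape):
    m=np.zeros((shape[0]*S,shape[1]*S),np.uint8)
    for b in parts:
        h=cv2.convexHull(((proj(k,b@Rm.T+T)+.5)*S).astype(np.float32))
        cv2.fillConvexPoly(m,np.round(h*16).astype(np.int32),1,shift=4)
    return cv2.resize(m.astype(np.float32),shape[::-1],interpolation=cv2.INTER_AREA)
def fit(views,parts,x,y,yaw,z,freez=False):
    """views: [(cal,mask)] -> x,y,yaw[,z], mean IoU"""
    def f(p):
        T=np.array([p[0],p[1],p[3] if freez else z]); s=0
        for k,m in views:
            q=sil(k,parts,T,Rz(p[2]),m.shape); s-=np.minimum(q,m).sum()/np.maximum(q,m).sum()
        return s/len(views)
    p0=[x,y,yaw]+([z] if freez else [])
    st=[.01,.01,.2]+([.01] if freez else [])
    for _ in range(2):
        r=minimize(f,p0,method='Nelder-Mead',options=dict(initial_simplex=np.array([p0]+[np.array(p0)+np.eye(len(p0))[i]*st[i] for i in range(len(p0))]),maxfev=160)); p0=r.x
    return r.x,-r.fun
def down(yaw,tilt=0.):  # tool down, tool x at world angle yaw; tilt>0: tool z leans toward tool x
    return (Rz(yaw)@R.from_euler('y',-tilt).as_matrix()@np.diag([1,-1,-1.]))
def rv(M): return R.from_matrix(M).as_rotvec()
def masks(c,t,cmin=.4): return [d for d in bot.masks_of(c,t) if d["confidence"]>=cmin]
E
cat > meas.py <<'E'
from h import *
K={c:cal(c) for c in("scene","top")}
for c in K: bot.snapshot(c)
P={"lid_handle":((191.5,127.6),(377.3,287.0)),"lid_hinge":((163.8,186.6),(399,213.5)),"tray_handle":((421.6,189.8),(123.2,233.9)),"tray_mouth":((369.6,240.2),(187.2,180.3)),"lever_tip":((296,218.6),(258.8,184.4)),"tray":((387.8,219.2),(162.8,199.5)),"beaker":((126.4,232.6),(430.1,194.5)),"jar":((207.6,265.3),(345.5,162.2))}
for n,(a,b) in P.items(): print(n,*tri([(K["scene"],a),(K["top"],b)]))
print("bottle",plane(K["top"],(204.7,138.2),0))
M={}
for t in("sample1","tray","counter","case","balance","lid"):
    for c in K:
        M[c,t]=masks(c,t); print(c,t,[(d["confidence"],d["extent"],int(d["mask"].sum())) for d in M[c,t]])
def both(t): return [(K[c],M[c,t][0]["mask"].astype(np.float32)) for c in K if M[c,t]]
for d in M["top","sample1"]:
    m=d["mask"]; v,u=np.nonzero(m); X=plane(K["top"],(u.mean(),v.mean()),.025)
    views=[(K["top"],m.astype(np.float32))]
    for e in M["scene","sample1"]:
        v,u=np.nonzero(e["mask"]); Y=plane(K["scene"],(u.mean(),v.mean()),.025)
        if np.linalg.norm(X-Y)<.03: views.append((K["scene"],e["mask"].astype(np.float32)))
    r=max((fit(views,BLOCK,X[0],X[1],w,.016,True) for w in(0,.8,-.8)),key=lambda r:r[1]); print("block",len(views),*r)
for t,parts,x,y,w,z in(("tray",TRAY,.55,.2,-.75,.07),("counter",CTR,.6,0,-.3,0),("case",CASE,.47,-.2,-.2,0)):
    try: print(t,*fit(both(t),parts,x,y,w,z,True))
    except Exception as e: print(t,e)
E
python3 meas.py
```

```text
lid_handle [ 0.3491 -0.254   0.1667] 2.1132819466498476
lid_hinge [ 0.5304 -0.3096  0.1395] 0.08006889442809247
tray_handle [0.4682 0.3955 0.0865] 1.2926236086301057
tray_mouth [0.6158 0.2435 0.0526] 1.0003254002029105
lever_tip [0.5996 0.0449 0.1267] 0.28008127640568414
tray [0.5607 0.2975 0.0758] 1.3807678194956532
beaker [ 0.5957 -0.444  -0.023 ] 1.3732731979876662
jar [ 0.684  -0.1965 -0.0214] 0.24121653023123849
bottle [0.7422 0.2051 0.    ]
scene sample1 [(0.69, [304.6, 171.4, 10.2, 23.0], 249), (0.56, [300.9, 202.8, 16.9, 24.3], 265), (0.52, [266.5, 177.0, 21.8, 22.7], 261)]
top sample1 [(0.88, [235.7, 205.8, 14.8, 22.6], 347), (0.71, [241.9, 245.0, 14.7, 23.6], 265), (0.71, [274.0, 236.7, 16.4, 26.7], 301)]
scene tray [(0.57, [349.6, 182.5, 82.6, 73.5], 3608)]
top tray [(0.87, [112.0, 162.2, 95.3, 81.9], 3832), (0.41, [133.7, 159.3, 73.1, 102.7], 3038)]
scene counter [(0.68, [263.9, 214.8, 47.0, 55.5], 1283)]
top counter [(0.83, [246.3, 154.3, 41.9, 45.0], 1147), (0.45, [327.3, 200.3, 110.2, 104.2], 7455)]
scene case [(0.95, [130.6, 122.4, 102.1, 99.4], 7129), (0.57, [126.1, 123.4, 104.8, 79.6], 4909)]
top case [(0.7, [336.1, 204.7, 105.4, 99.5], 6902), (0.58, [328.9, 202.9, 111.5, 98.1], 7358)]
scene balance [(0.92, [346.2, 172.7, 78.6, 96.1], 2517), (0.69, [291.5, 214.6, 8.0, 28.9], 114)]
top balance [(0.89, [127.1, 159.2, 80.2, 104.3], 2907)]
scene lid [(0.7, [128.4, 124.4, 99.2, 81.0], 4903)]
top lid [(0.71, [336.3, 204.6, 103.5, 99.9], 6799)]
block 2 [ 0.5253  0.0872 -0.1113  0.0187] 0.8438432216644287
block 2 [0.4152 0.0789 0.0214 0.0103] 0.8478888273239136
block 2 [ 0.4337 -0.0158 -0.4732  0.0122] 0.8650041222572327
tray [ 0.5576  0.2982 -3.9784  0.0755] 0.8273494839668274
counter [ 0.6381  0.0261 -0.404  -0.0022] 0.9115346670150757
case [ 0.4295 -0.2913 -0.3184  0.0031] 0.9345141649246216
```

Heights and sizes agree with the text: tray about 75 mm, block centres about 16 mm, lever ball about 127 mm. The tray fit came out flipped by 180°, so I refine it and the blocks with the wrist camera.

```bash
cat > wrist.py <<'E'
from h import *
def look(pos,yaw):
    bot.goto(list(pos),rv(down(yaw))); bot.sleep(.2); k=cal("wrist"); return k,bot.snapshot("wrist")
def blocks(views_k,zc,cmin=.45,dmax=.03):
    """views_k: {camera:cal} with pictures already taken; first camera leads"""
    M={c:masks(c,"sample1",cmin) for c in views_k}; out=[]
    def cen(c,m):
        v,u=np.nonzero(m); return plane(views_k[c],(u.mean(),v.mean()),zc)
    lead=list(views_k)[0]
    for d in M[lead]:
        m=d["mask"]; X=cen(lead,m); vs=[(views_k[lead],m.astype(np.float32))]
        for c in list(views_k)[1:]:
            for e in M[c]:
                if np.linalg.norm(cen(c,e["mask"])-X)<dmax: vs.append((views_k[c],e["mask"].astype(np.float32))); break
        r=max((fit(vs,BLOCK,X[0],X[1],w,zc,False) for w in(0,.8,-.8,1.57)),key=lambda r:r[1])
        out.append((r[0],r[1],len(vs),int(m.sum())))
    return out
E
python3 - <<'E'
from wrist import *
for p,y in(((.42,.04,.38),0),((.45,.30,.38),0)):
    try: k,im=look(p,y)
    except bot.PlanningError as e: print(p,e); continue
    cv2.imwrite(f"pics/w{p[1]}.png",im); cam=-k[1][:3,:3].T@k[1][:3,3]; print("cam",cam,"axis",k[1][2,:3])
    if p[1]<.1:
        bot.snapshot("top")
        for b in blocks({"wrist":k,"top":cal("top")},.016): print(b)
        for t in("lever_tip",): print(t,bot.spot_point("wrist",t)[:2],proj(k,[.5996,.0449,.1267]))
    else:
        bot.snapshot("top");bot.snapshot("scene")
        M=[(cal(c),masks(c,"tray")) for c in("wrist","top","scene")]; print([(len(m),m and m[0]["extent"]) for _,m in M])
        vs=[((k if i==0 else c),m[0]["mask"].astype(np.float32)) for i,(c,m) in enumerate(M) if m]
        print("tray",*fit(vs,TRAY,.556,.3,-.8,.07,True)); print("tray wrist",*fit(vs[:1],TRAY,.556,.3,-.8,.07,False))
        for t,P in(("tray_handle",[.4682,.3955,.092]),("pan",[.56,.3,.07])): print(t,[(d["pixel"],d["confidence"]) for d in bot.spot_point("wrist",t)[:2]],proj(k,P))
        mb=masks("top","balance"); print("bal",*fit([(cal("top"),np.maximum(mb[0]["mask"],M[1][1][0]["mask"]).astype(np.float32))],BAL+[TRAY[0]],.55,.3,.1,0))
print(bot.current_t())
E
```

```text
cam [0.4873 0.0389 0.5229] axis [-0.2652  0.0011 -0.9642]
(array([ 0.4167,  0.0814, -0.0134]), np.float64(0.9325703382492065), 1, 990)
(array([ 0.5252,  0.0886, -0.078 ]), np.float64(0.916672945022583), 2, 1143)
(array([ 0.4356, -0.017 , -0.4711]), np.float64(0.9562008380889893), 1, 1136)
lever_tip [] [[270.758    8.3438]]
cam [0.5175 0.298  0.5236] axis [-0.264   0.0014 -0.9645]
[(1, [183.1, 0.2, 183.1, 176.2]), (1, [118.5, 159.3, 89.3, 83.7]), (1, [345.6, 182.3, 85.8, 76.8])]
tray [ 0.561   0.2951 -0.8383  0.071 ] 0.9534632563591003
tray wrist [ 0.5612  0.2957 -0.8355] 0.9851411581039429
tray_handle [([204.0, 152.7], 0.74)] [[201.865  156.5446]]
pan [] [[274.7523  83.3903]]
bal [0.529  0.2941 0.1565] 0.8996672630310059
6.6333
```

```bash
cat > load.py <<'E'
from wrist import *
TX,TY,TW,TZ=.561,.2955,-.837,.071
SL=[(-.042,.030),(-.042,-.030),(.032,0)]
def wrap(a): return (a+np.pi/2)%np.pi-np.pi/2
def pick_place(x,y,w,slot):
    w=wrap(w); r=rv(down(w))
    bot.grip(.7,40); bot.goto([x,y,.15],r); bot.move_l([x,y,.004],v=.12,force_limit=15)
    bot.grip(0,40); g=bot.current_finger_gap(); print("gap",g,"z",bot.current_eef_pos()[2])
    bot.move_l([x,y,.24],v=.25)
    if not .3<g<.55: print("BAD GRASP"); return False
    c,s=np.cos(TW),np.sin(TW); X,Y=TX+c*slot[0]-s*slot[1],TY+s*slot[0]+c*slot[1]
    bot.goto([X,Y,.24],rv(down(TW))); print("stop",bot.move_l([X,Y,TZ+.003+.007],v=.1,force_limit=6),bot.current_eef_pos())
    bot.grip(g+.13); bot.move_l([X,Y,.24],v=.2); return True
E
python3 - <<'E'
from load import *
n=0
for i in range(4):
    k,im=look((.42,.04,.38),0); bot.snapshot("top")
    B=[b for b in blocks({"wrist":k,"top":cal("top")},.016) if b[0][1]<.16 and b[1]>.8]
    print(len(B),[b[:2] for b in B])
    if not B or n>2: break
    b=max(B,key=lambda b:b[1])[0]
    if pick_place(b[0],b[1],b[2],SL[n]): n+=1
    else: break
k,im=look((.45,.30,.38),0); cv2.imwrite("pics/loaded.png",im)
bot.snapshot("top")
for b in blocks({"wrist":k},.09): print(b[0],b[1], Rz(-TW)[:2,:2]@(b[0][:2]-[TX,TY]))
m=masks("wrist","tray"); print("tray",*fit([(k,m[0]["mask"].astype(np.float32))],TRAY+[],TX,TY,TW,TZ)); print(bot.current_t())
E
```

```text
3 [(array([0.525 , 0.0887, 3.0316]), np.float64(0.9222550392150879)), (array([ 0.4346, -0.0172, -0.4978]), np.float64(0.9078205823898315)), (array([0.4174, 0.0813, 3.1321]), np.float64(0.956149697303772))]
gap 0.3906417907397923 z 0.004757530609334332Traceback (most recent call last):
  File "<stdin>", line 9, in <module>
  File "load.py", line 12, in pick_place
    bot.goto([X,Y,.24],rv(down(TW))); print("stop",bot.move_l([X,Y,TZ+.003+.007],v=.1,force_limit=6),bot.current_eef_pos())
    ~~~~~~~~^^^^^^^^^^^^^^^^^^^^^^^^
rig.PlanningError: the arm cannot take that pose within its joint ranges
```

```bash
python3 - <<'E'
from load import *
print(bot.current_q(),bot.current_eef_pos(),bot.current_eef_rot(),bot.current_gripper_force())
for w in np.arange(-3.0,3.1,.4): 
    print(round(w,2),[bot.ik([.53,.3,z],rv(down(w))) is not None for z in(.1,.24)],bot.ik([.53,.3,.1],rv(down(w))))
for t in (-.5,-.25,0,.25,.5):
    for z in(.085,.25): print("handle tilt",t,z,[bot.ik([.474,.392,z],rv(down(w,t))) for w in(-.837,-.837+np.pi)])
# dump pose: handle positions near case
E
```

```text
[-0.0117 -0.1309  1.8767  0.      1.3995  1.5687] [0.416  0.0814 0.2382] [-3.1415  0.015   0.0057] 40.68126440048218
-3.0 [True, True] [ 0.3731  0.4097  1.5677 -0.      1.1641 -1.3393]
-2.6 [True, True] [ 0.3731  0.4097  1.5677 -0.      1.1641 -1.7393]
-2.2 [True, True] [ 0.3731  0.4097  1.5677 -0.      1.1641 -2.1393]
-1.8 [True, True] [ 0.3731  0.4097  1.5677  0.      1.1641 -2.5393]
-1.4 [False, False] None
-1.0 [False, False] None
-0.6 [True, True] [ 0.3731  0.4097  1.5677 -0.      1.1641  2.5439]
-0.2 [True, True] [ 0.3731  0.4097  1.5677 -0.      1.1641  2.1439]
0.2 [True, True] [ 0.3731  0.4097  1.5677 -0.      1.1641  1.7439]
0.6 [True, True] [ 0.3731  0.4097  1.5677 -0.      1.1641  1.3439]
1.0 [True, True] [ 0.3731  0.4097  1.5677 -0.      1.1641  0.9439]
1.4 [True, True] [ 0.3731  0.4097  1.5677 -0.      1.1641  0.5439]
1.8 [True, True] [ 0.3731  0.4097  1.5677 -0.      1.1641  0.1439]
2.2 [True, True] [ 0.3731  0.4097  1.5677 -0.      1.1641 -0.2561]
2.6 [True, True] [ 0.3731  0.4097  1.5677 -0.      1.1641 -0.6561]
3.0 [True, True] [ 0.3731  0.4097  1.5677  0.      1.164
[... 433 characters left out ...]
0.0638])]
handle tilt -0.25 0.25 [array([0.4266, 0.3016, 1.4053, 0.2385, 1.5135, 2.8113]), array([ 0.6778,  0.2876,  1.4231, -0.2525,  1.4214, -0.0195])]
handle tilt 0 0.085 [None, array([ 0.5504,  0.44  ,  1.5597, -0.    ,  1.1419, -0.1834])]
handle tilt 0 0.25 [None, array([ 0.5504,  0.2774,  1.4156, -0.    ,  1.4486, -0.1834])]
handle tilt 0.25 0.085 [None, array([ 0.4266,  0.4679,  1.5422,  0.2539,  1.2193, -0.4055])]
handle tilt 0.25 0.25 [None, array([ 0.4266,  0.3016,  1.4053,  0.2385,  1.5135, -0.3303])]
handle tilt 0.5 0.085 [None, array([ 0.317 ,  0.5357,  1.5088,  0.467 ,  1.3412, -0.5815])]
handle tilt 0.5 0.25 [None, array([ 0.317 ,  0.3572,  1.3929,  0.4541,  1.6053, -0.4504])]
```

Using the half-turned tool yaw (TW+π) solves it. Continuing from the held block.

```bash
sed -i 's/def wrap.*/def wrap(a): return (a+np.pi\/2)%np.pi-np.pi\/2\nPW=TW+np.pi/; s/rv(down(TW))/rv(down(PW))/; s/^    c,s=/    return place(slot,g)\ndef place(slot,g):\n    c,s=/' load.py
python3 - <<'E'
from load import *
place(SL[0],bot.current_finger_gap()); n=1
for i in range(4):
    k,im=look((.42,.04,.38),0); bot.snapshot("top")
    B=[b for b in blocks({"wrist":k,"top":cal("top")},.016) if b[0][1]<.16 and b[1]>.8]
    print(len(B),[b[:2] for b in B])
    if not B or n>2: break
    b=max(B,key=lambda b:b[1])[0]
    if pick_place(b[0],b[1],b[2],SL[n]): n+=1
    else: break
k,im=look((.45,.30,.38),0); cv2.imwrite("pics/loaded.png",im)
for b in blocks({"wrist":k},.09): print(b[0],b[1], Rz(-TW)[:2,:2]@(b[0][:2]-[TX,TY]))
print(bot.current_t())
E
```

```text
stop False [0.5558 0.3471 0.0819]
1 [(array([ 0.5254,  0.0884, -0.1013]), np.float64(0.8771775960922241))]
gap 0.3869688041743661 z 0.004870110276559959
stop True [0.5094 0.3061 0.1091]
0 []
[0.4441 0.0337 2.7523] 0.6689912676811218 [ 0.1161 -0.2621]
[0.5004 0.2899 2.3529] 0.27124449610710144 [-0.0364 -0.0487]
[0.5094 0.305  2.2987] 0.9049644470214844 [-0.0416 -0.032 ]
[ 0.6396  0.017  -0.294 ] 0.37793540954589844 [ 0.2595 -0.1281]
30.1417
```

View pics/loaded.png

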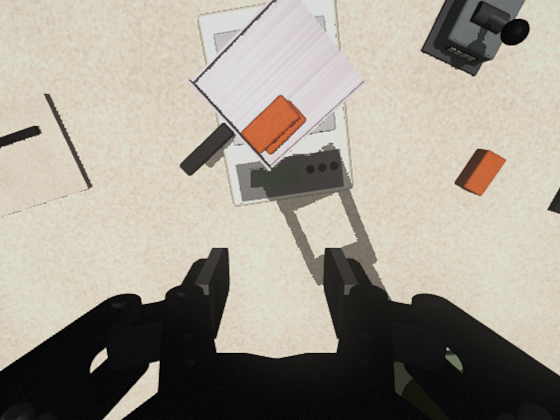

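```bash
python3 - <<'E'
from load import *
im=cv2.imread("pics/loaded.png")[0:210,170:380]; a=cv2.resize(im,(580,580),interpolation=cv2.INTER_CUBIC)
s=bot.snapshot("scene"); cv2.imwrite("pics/l2.png",np.hstack([a[:400,:],]))
k=cal("wrist"); 
bot.goto([.42,.22,.30],rv(down(.0))); bot.sleep(.2); print(cal("wrist")[1].tolist()); cv2.imwrite("pics/l3.png",cv2.resize(bot.snapshot("wrist")[0:300],(800,428)))
E
```

```text
[[0.0014832598900454273, -0.9999960331126339, -0.002394514375818154, 0.2208672352302026], [-0.9653296551407093, -0.0020568727550494582, 0.26102571938487196, 0.3554007849099894], [-0.2610296091366245, 0.0019243267568041932, -0.9653288766635522, 0.5570068661849621], [0.0, 0.0, 0.0, 1.0]]
```

View pics/l3.png

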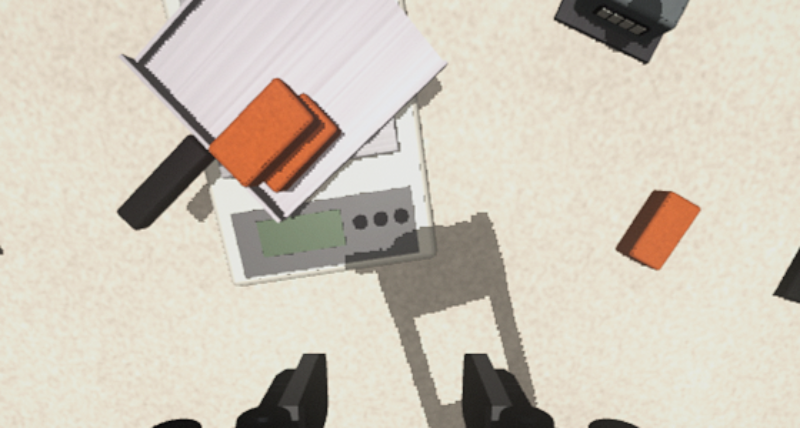

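The second block stands on the first, which had slid to the tray's right rim (likely the announced knock). I pick the upper one again, put it in the free left slot and look.

```bash
python3 - <<'E'
from load import *
bot.grip(.65)
bot.goto([.5094,.3061,.24],rv(down(PW))); bot.move_l([.5094,.3061,.111],v=.1,force_limit=10)
bot.grip(0,40); g=bot.current_finger_gap(); print("gap",g)
bot.move_l([.5094,.3061,.24],v=.2)
if .3<g<.55: place(SL[0],g)
def chk(n):
    k,im=look((.42,.30,.36),0); cv2.imwrite(f"pics/{n}.png",cv2.resize(im[0:300],(800,428)))
    for b in blocks({"wrist":k},.09,.3): print(b[0],b[1], Rz(-TW)[:2,:2]@(b[0][:2]-[TX,TY]))
chk("l4"); print(bot.current_t())
E
```

```text
gap 0.38952353710557425
stop False [0.5558 0.3471 0.0819]
[ 0.505   0.2944 -0.8118] 0.9661034941673279 [-0.0367 -0.0424]
[ 0.5554  0.3463 -0.824 ] 0.9291873574256897 [-0.0415  0.0299]
[0.4396 0.0332 2.8456] 0.6662036776542664 [ 0.1135 -0.2658]
41.325
```

View pics/l4.png

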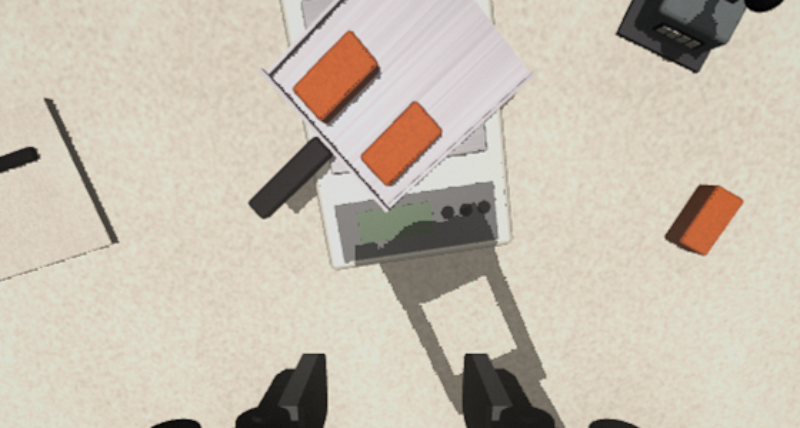

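```bash
python3 - <<'E'
from load import *
for p in((.42,.04,.38),(.40,0.02,.34),(.45,.02,.38)):
    k,im=look(p,0); bot.snapshot("top")
    B=[b for b in blocks({"wrist":k,"top":cal("top")},.016,.25) if b[0][1]<.16 and b[1]>.8]
    print([b[:2] for b in B])
    if B: break
b=max(B,key=lambda b:b[1])[0]
print(pick_place(b[0],b[1],b[2],(.038,-.003)))
k,im=look((.42,.30,.36),0); cv2.imwrite("pics/l5.png",cv2.resize(im[0:300],(800,428)))
for b in blocks({"wrist":k},.09,.3): print(b[0],b[1], Rz(-TW)[:2,:2]@(b[0][:2]-[TX,TY]))
m=masks("wrist","tray"); print("tray",*fit([(k,m[0]["mask"].astype(np.float32))],TRAY,TX,TY,TW,TZ)); print(bot.current_t())
E
```

```text
[]
[(array([ 0.4354, -0.0168, -0.4832]), np.float64(0.9123374819755554)), (array([0.6045, 0.0278, 1.1767]), np.float64(0.8693874478340149))]
gap 0.39276582630430734 z 0.004761442183611849
stop False [0.5849 0.2655 0.0819]
True
[ 0.5859  0.2643 -0.8032] 0.9599487781524658 [ 0.0399 -0.0024]
[0.5049 0.2944 2.321 ] 0.9388070702552795 [-0.0368 -0.0425]
tray [ 0.5609  0.2955 -0.8352] 0.6686690449714661
54.7417
```

View pics/l5.png

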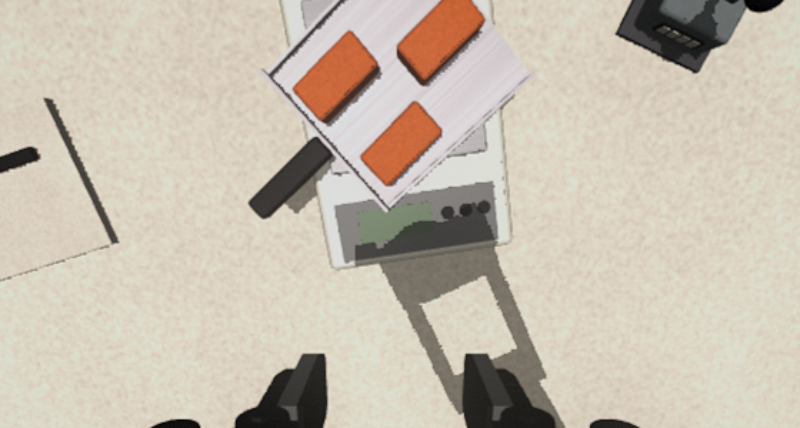

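All three blocks lie flat on the tray, apart from each other (crop px 335/75, 400/145, 440/40). Next comes the lever.

```bash
python3 - <<'E'
from load import *
w=-.42; d=np.array([np.cos(w),np.sin(w)]); t=np.array([.602,.0425])
bot.grip(0)
a=t-.045*d; f=rv(down(w))
bot.goto([*a,.22],f); bot.move_l([*a,.122],v=.15,force_limit=10)
b=t+.105*d
print(bot.move_l([*b,.122],v=.05,force_limit=9), (bot.current_eef_pos()[:2]-t)@d, bot.current_ft_force(), bot.current_t())
bot.sleep(.3)
cv2.imwrite("pics/lev.png",bot.snapshot("scene")[150:300,220:380])
bot.move_l([*a,.122],v=.12); bot.move_l([*a,.25],v=.2); bot.sleep(.3)
bot.goto([.42,.04,.38],rv(down(0)))
s=bot.snapshot("scene"); print(bot.spot_point("scene","lever_tip")[:1],bot.current_t())
im=cv2.imread("pics/lev.png"); cv2.imwrite("pics/lev2.png",cv2.resize(np.hstack([im,s[150:300,220:380]]),(800,375)))
E
```

```text
True 0.053362062080923645 [-2.665   0.3981  1.5837] 59.1
[{'pixel': [295.9, 220.2], 'confidence': 0.71}] 62.3917
```

View pics/lev2.png

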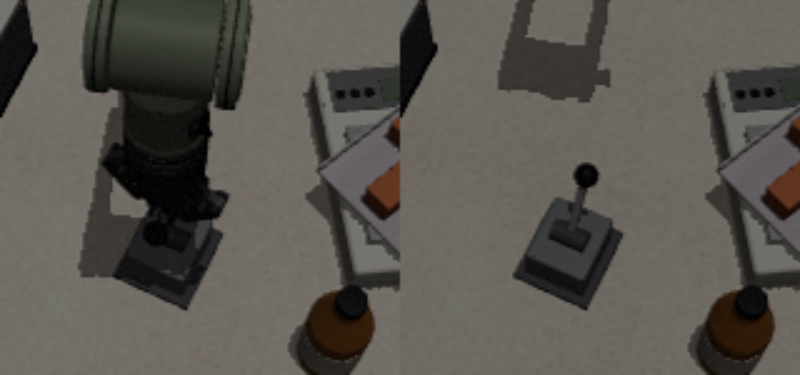

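The lever swung over to its stop and sprang back. I repeat the push briefly with a firm hold for certainty, then measure the lid from two wrist places.

```bash
python3 - <<'E'
from load import *
w=-.42; d=np.array([np.cos(w),np.sin(w)]); t=np.array([.602,.0425])
a=t-.045*d; f=rv(down(w))
bot.goto([*a,.2],f); bot.move_l([*a,.122],v=.2)
print(bot.move_l([*(t+.057*d),.122],v=.08,force_limit=25),(bot.current_eef_pos()[:2]-t)@d); bot.sleep(.2); print(bot.current_ft_force())
bot.move_l([*a,.122],v=.15); bot.move_l([*a,.25],v=.3)
bot.grip(.6)
obs=[];obh=[];vs=[]
for i,(p,y) in enumerate((((.34,-.22,.40),-.3),((.38,-.32,.36),-.3),((.30,-.30,.40),-.3))):
    try: k,im=look(p,y)
    except bot.PlanningError as e: print(p,e); continue
    cv2.imwrite(f"pics/case{i}.png",im)
    h=bot.spot_point("wrist","lid_handle"); g=bot.spot_point("wrist","lid_hinge")
    print([(x["pixel"],x["confidence"]) for x in h[:2]],[(x["pixel"],x["confidence"]) for x in g[:2]],proj(k,[[.349,-.254,.16],[.5245,-.3226,.11]]).tolist())
    if h: obs.append((k,h[0]["pixel"]))
    if g: obh.append((k,g[0]["pixel"]))
for c in("top","scene"):
    bot.snapshot(c)
    for t,o in(("lid_handle",obs),("lid_hinge",obh)):
        h=bot.spot_point(c,t)
        if h: o.append((cal(c),h[0]["pixel"]))
for o in(obs,obh):
    if len(o)>1: print(tri(o),tri(o[:2]),tri(o[-2:]))
print(bot.current_t())
E
```

```text
False 0.0539776712778426
[-5.9246  2.7984 -1.4846]
[([308.6, 159.3], 0.56)] [] [[302.2693761281839, 160.40431407785627], [314.585931471536, -7.79924905715321]]
[([233.3, 223.7], 0.71)] [([237.1, 49.0], 0.89)] [[227.45808335162258, 226.46769642945762], [239.93963090749074, 50.04203077807478]]
[([233.1, 142.0], 0.81)] [] [[225.74825547786577, 147.6132712368622], [237.76753619782804, -22.600771593419392]]
(array([ 0.3523, -0.2614,  0.1579]), np.float64(3.871238772261834)) (array([ 0.3487, -0.2611,  0.1579]), np.float64(0.8705389537314205)) (array([ 0.3559, -0.2597,  0.1624]), np.float64(1.7009117700941228))
(array([ 0.5275, -0.3141,  0.1251]), np.float64(7.516243547077033)) (array([ 0.5325, -0.3203,  0.0914]), np.float64(2.335465641696257)) (array([ 0.5312, -0.3088,  0.1374]), np.float64(0.087097307476344))
71.2083
```

View pics/case0.png

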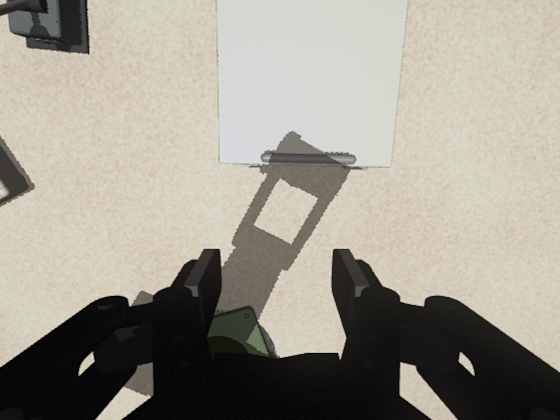

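The closed lid's handle bar lies at px (308,159), about (0.349, -0.261, 0.157). I open the lid along its arc with the tool kept vertical.

```bash
cat > lid.py <<'E'
from load import *
CW=-.305; CX=np.array([np.cos(CW),np.sin(CW)]); H=np.array([.349,-.261])+.188*CX
RR=np.hypot(.188,.043); AL=np.arctan2(.043,.188)
def bar(th): 
    x,z=-RR*np.cos(th+AL),RR*np.sin(th+AL); return np.array([*(H+x*CX),.11+z])
GR=np.array([0,0,-.019])
def pickyaw(ps):
    for w in(CW+np.pi/2,CW-np.pi/2):
        if all(bot.ik(list(p),rv(down(w))) is not None for p in ps): return w
E
python3 - <<'E'
from lid import *
ths=np.linspace(.03,1.72,9)
ps=[bar(t)+GR for t in ths]; w=pickyaw(ps+[ps[0]+[0,0,.12],ps[-1]+[0,0,.1]]); print(w,ps[0],ps[-1])
assert w is not None
r=rv(down(w))
bot.grip(.6,25); bot.goto(list(ps[0]+[0,0,.12]),r); print(bot.move_l(list(ps[0]),v=.12,force_limit=10))
bot.grip(0,25); print("gap",bot.current_finger_gap(),bot.current_eef_pos())
for t,p in zip(ths[1:],ps[1:]):
    s=bot.move_l(list(p),v=.12,force_limit=30); print(round(t,2),s,bot.current_ft_force(),bot.current_finger_gap())
    if s: break
p=bot.current_eef_pos(); e=p-GR-[*H,.11]; print("angle",np.arctan2(e[2],-(e[:2]@CX))-AL,np.hypot(e[2],e[:2]@CX),bot.current_t())
cv2.imwrite("pics/lid1.png",cv2.resize(bot.snapshot("scene")[60:300,60:460],(800,480)))
E
```

```text
1.2657963267948966 [ 0.3503 -0.2614  0.1396] [ 0.5955 -0.3386  0.2705]
False
gap 0.11606686020243834 [ 0.349  -0.2612  0.1394]
0.24 False [-8.4308  0.3087  3.3208] 0.11801600492992032
0.45 False [-10.8296   1.1224   8.2567] 0.11668348807687685
0.66 False [-12.2835   1.8526  14.6945] 0.11668425438345527
0.88 False [-6.3267  0.064  12.4002] 0.11790030859736057
1.09 False [-1.4222 -3.264   7.4485] 0.11959909364297397
1.3 False [-1.5082 -5.7807  4.691 ] 0.11823637591097412
1.51 False [-1.3811 -7.3063  1.7042] 0.12038078447616234
1.72 True [-3.498   1.2299  6.4895] 0.11648737871677421
angle 1.6907073564595156 0.1941420394001191 78.1
```

View pics/lid1.png

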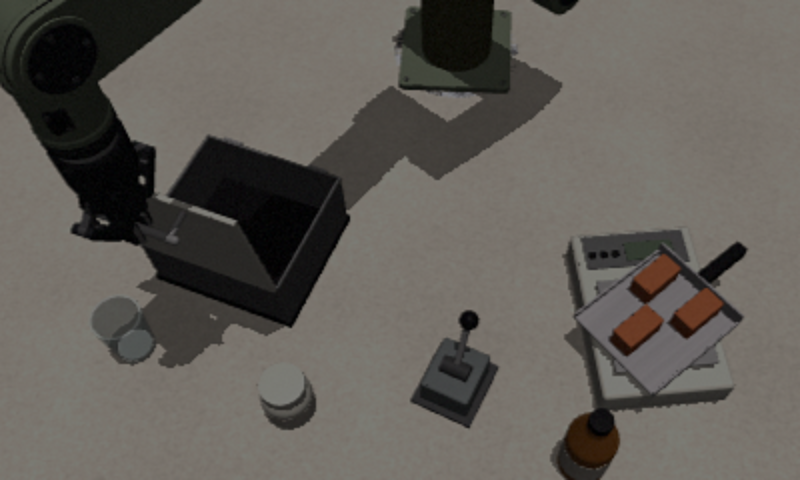

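The lid rests on its stop at about 1.69 rad, and the tray is still loaded. I release the bar and check that the whole carry-and-tip plan is feasible.

```bash
cat > carry.py <<'E'
from lid import *
C=H-.1*CX; CY=np.array([-CX[1],CX[0]])
T0=-.3; G=np.array([-.115,0,.022])
Rrel=Rz(TW).T@down(PW,T0); PREL=G+Rrel@[0,0,.019]
MOUTH=np.array([.083,0,.003])
def tray_pose(ref,refpt,yaw,pitch):
    """tool pose placing tray-frame point refpt at world ref"""
    Rt=Rz(yaw)@R.from_euler('y',pitch).as_matrix()
    return list(np.array(ref)+Rt@(PREL-refpt)), rv(Rt@Rrel)
O=np.zeros(3); PSI=CW-np.pi/2
PAN=np.array([TX,TY,TZ])
DM=C-.008*CX+.05*CY
plan=dict(grip=tray_pose(PAN,O,TW,0), lift=tray_pose(PAN+[0,0,.14],O,TW,-.08),
  mid=tray_pose([.50,.10,.24],O,(TW+PSI)/2,-.08), over=tray_pose([*DM,.19],MOUTH,PSI,-.08))
tips=[tray_pose([*DM,.19-.05*min(1,p/.4)],MOUTH,PSI,p) for p in(0,.15,.3,.4,.5,.6,.7,.8)]
E
python3 - <<'E'
from carry import *
bot.grip(.32); p=bot.current_eef_pos(); bot.move_l([p[0],p[1],p[2]+.12],v=.15)
for n,q in plan.items(): print(n,q[0],bot.ik(*q))
for q in tips: print(q[0],bot.ik(*q))
E
```

```text
grip [np.float64(0.48774547161184745), np.float64(0.3767334764061473), np.float64(0.07484860670661347)] [ 0.669   0.4744  1.5678 -0.3367  1.103   0.0887]
lift [np.float64(0.48777378994694587), np.float64(0.3767020736129454), np.float64(0.2060948196562491)] [ 0.7079  0.3374  1.4784 -0.3914  1.334   0.0686]
mid [np.float64(0.47673628392931433), np.float64(0.20683938464985063), np.float64(0.23509481965624907)] [ 0.4622  0.1792  1.6137 -0.3704  1.4547  0.3109]
over [np.float64(0.4979299454369938), np.float64(-0.05434736942353097), np.float64(0.17547149493789987)] [-0.0541  0.2036  1.7164 -0.3783  1.3374  0.3609]
[np.float64(0.4980943523345752), np.float64(-0.05382514970232061), np.float64(0.1908486067066135)] [-0.0973  0.1582  1.7165 -0.3015  1.3411  0.2878]
[np.float64(0.497407554313166), np.float64(-0.05600668512780674), np.float64(0.20083875022977266)] [-0.1907  0.1035  1.7329 -0.1537  1.3252  0.1532]
[np.float64(0.49543874713027514), np.float64(-0.06226037614254684), np.float64(0.21016439421233174)] [-0.2985  0.0641  1.7477  0.      1.3298  0.0065]
[np.float64(0.4934346572355104), np.float64(-0.06862613865933073), np.float64(0.21569991152288515)] [-0.3766  0.0484  1.7556  0.1023  1.3458 -0.0949]
[np.float64(0.4908998873725606), np.float64(-0.07667754544721506), np.float64(0.2329790603405657)] [-0.4579  0.0312  1.7466  0.2007  1.3981 -0.1909]
[np.float64(0.4878597641240128), np.float64(-0.08633414951101648), np.float64(0.24932919312211435)] [-0.5405  0.0253  1.7346  0.2934  1.4587 -0.2799]
[np.float64(0.4843446633964354), np.float64(-0.0974994652549784), np.float64(0.2645869447454133)] [-0.6223  0.0308  1.7196  0.3794  1.5258 -0.3604]
[np.float64(0.48038970691436056), np.float64(-0.11006193253494986), np.float64(0.2785998647997846)] [-0.7015  0.0473  1.7019  0.4583  1.5973 -0.4321]
```

```bash
python3 - <<'E'
from carry import *
g=plan["grip"]; z=R.from_rotvec(g[1]).as_matrix()[:,2]
bot.grip(.6); bot.goto(list(np.array(g[0])-.15*z),g[1]); print(bot.move_l(g[0],v=.12,force_limit=8))
bot.grip(0,120); print("gap",bot.current_finger_gap(),bot.current_gripper_force(),bot.current_t())
f0=bot.current_ft_force()
l=plan["lift"]
bot.move_l(tray_pose(PAN+[0,0,.02],O,TW,-.06)[0],tray_pose(PAN+[0,0,.02],O,TW,-.06)[1],v=.04)
bot.sleep(.2); print("df",bot.current_ft_force()-f0,bot.current_ft_torque())
cv2.imwrite("pics/lift.png",cv2.resize(bot.snapshot("scene")[100:300,260:540],(784,560)))
E
```

```text
False
gap 0.21104884170179983 118.20437908172607 84.3333
df [ 1.7125 -1.5628 -8.8088] [ 0.5322  0.4886 -0.0195]
```

View pics/lift.png

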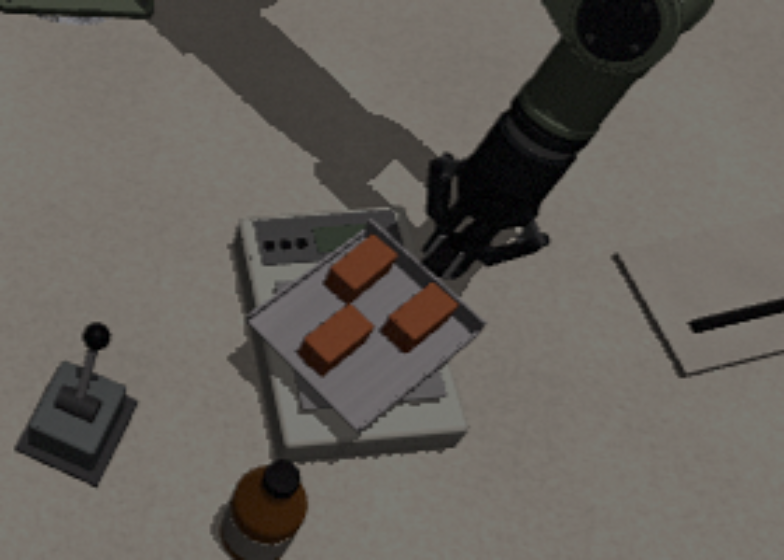

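```bash
python3 - <<'E'
from carry import *
def mv(q,v): bot.move_l(q[0],q[1],v=v)
mv(plan["lift"],.1); bot.sleep(.3); print("ft",bot.current_ft_force(),bot.current_finger_gap())
Rt=Rz(TW)@R.from_euler('y',-.08).as_matrix()
o={}
for c in("scene","top"):
    s=bot.snapshot(c); m=bot.spot_point(c,"tray_mouth"); k=cal(c); o[c]=(k,m[0]["pixel"]) if m else None
    print(c,[(x["pixel"],x["confidence"]) for x in m[:2]],"exp",proj(k,PAN+[0,0,.14]+Rt@MOUTH))
    if c=="scene": cv2.imwrite("pics/lift2.png",cv2.resize(s[100:300,260:540],(784,560)))
if all(o.values()): print(tri(list(o.values())),"exp",PAN+[0,0,.14]+Rt@MOUTH)
E
```

```text
ft [-0.2389 -0.4347 -4.9666] 0.20885277280919756
scene [] exp [[378.2165 210.4758]]
top [([175.0, 174.4], 0.93), ([150.5, 223.4], 0.7)] exp [[177.1564 171.6159]]
```

View pics/lift2.png

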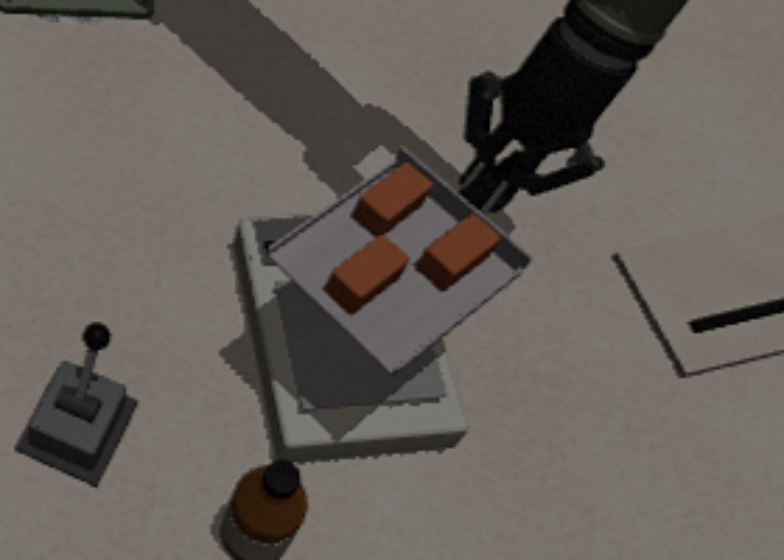

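The tray's open edge midpoint is at crop (331,310), exactly where a level-held tray should put it, so there is no sag. Now I carry it to the case.

```bash
python3 - <<'E'
from carry import *
def mv(q,v): bot.move_l(q[0],q[1],v=v)
mv(plan["mid"],.09); mv(plan["over"],.1); mv(tips[0],.05); bot.sleep(.4); print(bot.current_t(),bot.current_finger_gap())
s=bot.snapshot("scene"); cv2.imwrite("pics/over.png",cv2.resize(s[40:300,60:460],(800,520)))
E
```

```text
92.65 0.20953187455093114
```

View pics/over.png

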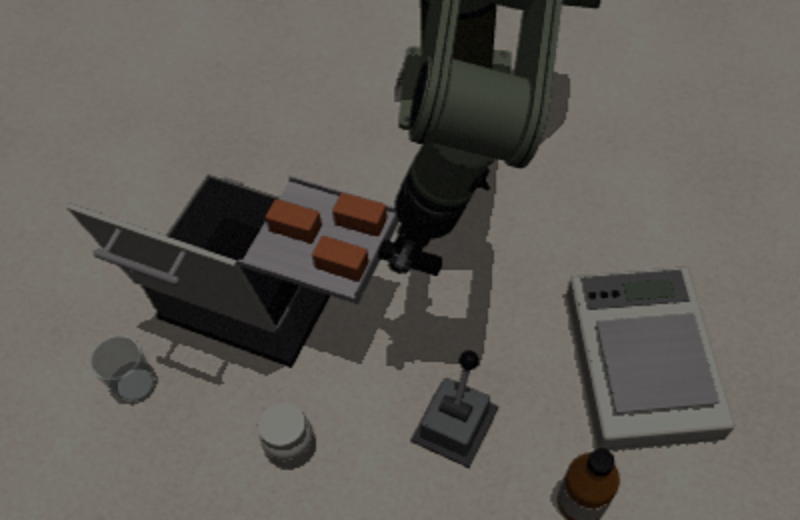

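All blocks are still on the tray, whose mouth is over the case; the lid stands open. I tip it now and measure the bare pan in the same script.

```bash
python3 - <<'E'
from carry import *
def mv(q,v): bot.move_l(q[0],q[1],v=v)
k=cal("scene"); print("pan",plane(k,(388.5,220.5),.07),[plane(k,(60+a/2,40+b/2),.07)[:2] for a,b in((597,320),(700,313),(718,398),(612,412))])
for q in tips[1:6]: mv(q,.05)
bot.sleep(.8); bot.snapshot("scene")
for q in tips[6:]: mv(q,.05)
bot.sleep(.8)
print(bot.current_t(),bot.current_finger_gap(),bot.current_ft_force())
s=bot.snapshot("scene"); cv2.imwrite("pics/tip.png",cv2.resize(s[80:260,80:320],(800,600)))
E
```

```text
pan [0.5619 0.2969 0.07  ] [array([0.5017, 0.2177]), array([0.4822, 0.3629]), array([0.6129, 0.3738]), array([0.6411, 0.2322])]
97.5417 0.21356041474103585 [ 0.3125  0.3248 -1.4782]
```

View pics/tip.png

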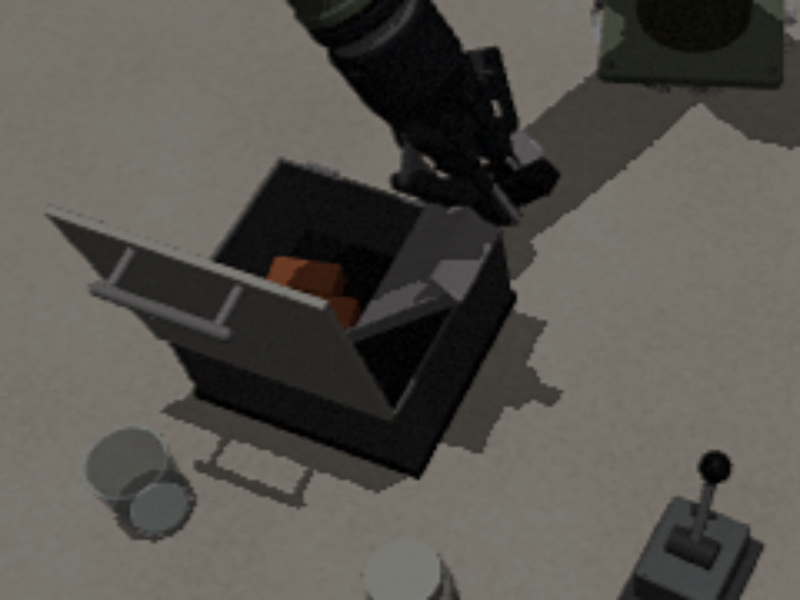

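```bash
python3 - <<'E'
from carry import *
def mv(q,v): bot.move_l(q[0],q[1],v=v)
for q in tips[::-2]: mv(q,.1)
u=tray_pose([*DM,.22],MOUTH,PSI,0); mv(u,.1); mv(tray_pose([.50,.10,.25],O,(TW+PSI)/2,0),.2); mv(tray_pose(PAN+[0,0,.1],O,TW,0),.2)
s=bot.snapshot("scene"); bot.snapshot("top")
q=tray_pose(PAN+[0,0,.015],O,TW,0); mv(q,.1)
q=tray_pose(PAN+[0,0,-.001],O,TW,0); print(bot.move_l(q[0],q[1],v=.03,force_limit=6),bot.current_eef_pos()-q[0],bot.current_ft_force())
bot.grip(.6,40); z=R.from_rotvec(q[1]).as_matrix()[:,2]
bot.move_l(list(bot.current_eef_pos()-.15*z),v=.12); print(bot.current_t())
k,im=look((.45,.30,.38),0); m=masks("wrist","tray"); print("tray",*fit([(k,m[0]["mask"].astype(np.float32))],TRAY,TX,TY,TW,TZ,True))
s=bot.snapshot("scene"); t=bot.snapshot("top")
cv2.imwrite("pics/after.png",np.hstack([cv2.resize(s[90:290,80:480][:,:200],(400,400),interpolation=cv2.INTER_CUBIC),cv2.resize(t[160:340,320:500],(400,400),interpolation=cv2.INTER_CUBIC)]))
K=cal("top"); 
for d in masks("top","sample1",.3):
    v,u=np.nonzero(d["mask"]); X=plane(K,(u.mean(),v.mean()),.03); e=X[:2]-C; print("sample in case frame",e@CX,e@CY,d["confidence"],int(d["mask"].sum()))
E
```

```text
True [-0.     0.     0.002] [-0.6603 -0.875   5.3349]
105.625
tray [ 0.5607  0.2953 -0.8352  0.0726] 0.9857718348503113
sample in case frame -0.037561204378817215 -0.06735127123572021 0.88 316
sample in case frame 0.05419503192832602 -0.05766442624165699 0.77 329
sample in case frame 0.15314513675394492 -0.05684745260985512 0.73 2789
sample in case frame -0.008798765453711709 -0.03599184548358138 0.58 318
```

View pics/after.png

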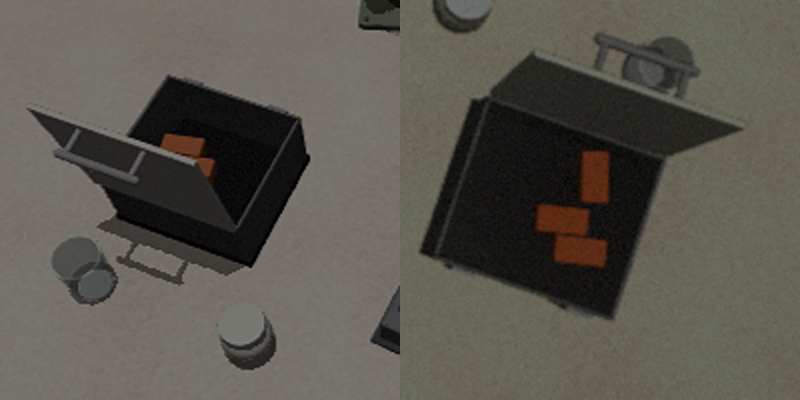

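Right: all three blocks lie flat in the case (right half, px 595/177, 562/219, 580/250), and the tray is back on the pan within 1 mm. Now I close the lid by the same arc in reverse.

```bash
python3 - <<'E'
from lid import *
w=1.2657963; r=rv(down(w)); ths=np.linspace(1.69,-.02,10); ps=[bar(t)+GR for t in ths]
bot.grip(.3,30); bot.goto(list(ps[0]+[0,0,.12]),r); print(bot.move_l(list(ps[0]),v=.1,force_limit=10))
bot.grip(0,30); g=bot.current_finger_gap(); print("gap",g)
if g>.06:
    for t,p in zip(ths[1:],ps[1:]):
        s=bot.move_l(list(p),v=.12,force_limit=30); print(round(t,2),s,bot.current_ft_force(),bot.current_finger_gap())
        if s: break
    p=bot.current_eef_pos(); e=p-GR-[*H,.11]; print("angle",np.arctan2(e[2],-(e[:2]@CX))-AL,bot.current_t())
E
```

```text
False
gap 0.11449559938844395
1.5 False [0.9947 1.3403 6.7084] 0.11547413116051274
1.31 False [0.0175 4.9105 7.4088] 0.11317012435512541
1.12 False [-0.2818  6.8194  6.4874] 0.11514738842049964
0.93 False [-0.4763  7.5107  4.7315] 0.1110839576414327
0.74 False [-0.3079  6.6781  1.4049] 0.11505377576832923
0.55 False [ 2.2034  7.1816 -0.0335] 0.11227723036430787
0.36 False [ 3.5376  6.4551 -2.3553] 0.11718545670005615
0.17 False [ 4.0313  7.3783 -1.6328] 0.11469956199204559
-0.02 True [-0.5168  1.9442  7.2275] 0.11296368507113849
angle -0.02471520568888949 116.1167
```

```bash
python3 - <<'E'
from lid import *
bot.grip(.4); p=bot.current_eef_pos(); bot.move_l([p[0],p[1],p[2]+.1],v=.12)
b=bar(0)[:2]+.05*CX; bot.grip(0); r=rv(down(1.2657963))
bot.goto([*b,.2],r); print(bot.move_l([*b,.105],v=.04,force_limit=15),bot.current_eef_pos())
bot.move_l([*b,.25],v=.15); bot.goto([.35,0,.36],rv(down(0))); bot.sleep(.5)
o=[]
for c in("top","scene"):
    bot.snapshot(c); m=bot.spot_point(c,"lid_handle"); print(m[0]["pixel"],proj(cal(c),bar(0))); o.append((cal(c),m[0]["pixel"]))
    l=bot.spot_point(c,"lever_tip"); print("lever",[x["pixel"] for x in l[:1]])
print(tri(o))
k,im=look((.45,.30,.38),0); m=masks("wrist","tray"); print("tray",*fit([(k,m[0]["mask"].astype(np.float32))],TRAY,TX,TY,TW,TZ))
print(bot.current_t(),bot.current_ft_force()); bot.job_done()
E
```

```text
True [ 0.3967 -0.276   0.1185]
[379.7, 285.8] [[380.7231 286.2507]]
lever [[259.3, 182.6]]
[191.3, 128.7] [[192.0477 130.6408]]
lever [[296.4, 220.8]]
(array([ 0.3515, -0.2579,  0.1646]), np.float64(0.9420091823931391))
tray [ 0.5607  0.2955 -0.8355] 0.9827441573143005
124.9583 [ 0.5477 -1.0803 -0.0543]
the job is handed in; nothing more can be done
```

I handed the job in at about 125 s of the 210 s limit and have not seen the verdict: all three blocks are in the case, the lid is closed, the lever is at rest, the tray is back on the pan, and I did not disturb the bottle, beaker or jar.

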